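# Turn the sensor carousel to the reader and start the reading

## Robot

A 6-joint arm with a two-finger parallel gripper is mounted at the origin on the work surface. World frame = base frame: x ahead of the robot, y to its left, z up, the work surface at z = 0. Lengths are in m, angles in rad, forces in N, time in s.
With the tool pointing down it reaches from about 0.425 to 0.95 m from the base axis. Payload 3.5 kg.
Tool frame: the origin (TCP) lies at the very end of the fingers, on their centre line; the grasp point (between the pads) lies 19 mm behind it; z points along the fingers, y is the direction in which the jaws open and shut (so a half turn about z gives the same grasp; the last joint's range is limited). The gripper opens to 85 mm and grips with 20 to 120 N. Pads are 22 mm wide; open, the fingers measure 114 mm over their backs; the gripper's body (76 mm by 85 mm) begins 54 mm behind the grasp point. The pads swing forward as they close: fully open they stand 13 mm farther back than shut.
Start: joints at [-1.358, 0.286, 1.577, -0, 1.279, -0.15], TCP at [0.24, -0.631, 0.231] pointing down, gripper open.
Joint ranges: [-2.77, 2.77], [-0.9, 2.22], [0.21, 2.48], [-1.53, 4.67], [0.24, 2.81], [-2.84, 2.84]. Speed limits (rad/s): [2.79, 2.79, 3.14, 3.14, 3.14, 3.14].

## Interface

Orientations are given as a unit quaternion [x, y, z, w].
In Python, from plant import ctrl, imaging gives the robot as it stands.
- The arm moves only by the shell command python3 -m creep 'ROWS' [OPENING] [FORCE]. ROWS is JSON, one flat list of numbers, 4 for each row, row after row: the shift along the tool's x, y, z in units of 25 mm (1.0 is 25 mm), then the turn about the tool's z in units of 5 degrees (1.0 is 5 degrees). A call has 1 to 20 rows; each row is the pose to reach, as a shift and turn from the pose commanded when the call began, along the tool's axes at that moment; what a row does not reach only later rows make up. A row lasts 1/12 s, in which the tool goes at most 41.7 mm and 7.16 degrees, less where a joint would pass 70% of its speed; a pose out of reach is approached as far as the arm can. A call with a gripper value outside its range is refused whole. OPENING is the closure in counts, from 0 (fully open) to 255 (shut), set as the call begins (- or left out, the last holds). The fingers move at their own pace and stop on an object; FORCE is the grip in N (left out, the last holds). Time passes only in rows, so rows that repeat a pose let the fingers close. It gives the time, the measured TCP pose, the force and the opening at its end, in the units of the state.
- ctrl.get_state(): the state, without advancing time (a new reading comes with each control period).
- imaging.read_camera(name): name is "side" or "top"; returns the picture (384x512x3 uint8, red, green, blue); there is no depth.
- imaging.camera_info(name): a dict with "intrinsics" (3x3 intrinsics, pixels), "distortion" ([k1, k2, p1, p2, k3] as OpenCV has them; the pictures are not rectified), "origin" and "attitude" of the camera in the world. Camera axes: x right, y down, z forward; pixel columns grow to the right and rows downward; lengths in m; the calibration is good to about 2 mm. A picture is of the moment at which its call begins. camera_info takes no time and is no camera call.
- ctrl.sign_off(): hands the job in, once; it reports no verdict.
Trained networks look in the newest picture that a camera, given by its name, has taken for a name from the list of things; names that differ only in an ending like _2 or _b are one class to them, and where a whole thing is asked for, a point or a joint stands for the part that bears it (a point fixed in the world has none). Each returns a list of dicts, best first, with "p" (0 to 1); they miss things now and then, are a little off and sometimes report something else, mostly with a low value. They report only what shows in the picture. A call takes as long as a camera call. They do not tell look-alikes from the thing itself.
- imaging.silhouettes(camera, name): "mask" (384x512 bool, what is visible of it) and "uv" ([column, row] in pixels, amid what is visible of it).
The state is a dict: "time": time; "qpos": joint angles; "dq": joint speeds; "joint_efforts": joint torques, N m; "eef_pos": TCP position; "tcp_rot": TCP orientation; "contact_force": force on the tool from outside, world axes, zero at the start; "wrist_torque": the same for the moment, N m; "opening": opening from 0.0 (shut) to 1.0 (fully open).
Only numpy, scipy, OpenCV 4.12 (cv2) and the standard library are available. Lean on these libraries where they do the work, as an engineer would, in place of code of your own. Each camera call takes 0.05 s, during which the arm holds its last target.

## Task

Using only the fingertips, gently push the carousel round by its rim until the dome sensor with the orange ring stands squarely in front of the reader, in line with the yellow arrow. Then press the green button on the grey box fully down to start the reading, let go of it and move clear. Do not touch or lift the sensors, and leave the other things on the table where they are.

Things in the scene. Friction and masses are not known exactly. Their poses are not given: they have to be found in the camera images.
- carousel: round aluminium turning plate, 300 mm across, 14 mm thick, top face 36 mm above the table. Turns either way without stops and stays where left (about 2 N at the rim moves it; no coasting). Four brown wells (66 mm across, 11 mm high) at 0, 90, 180, 270 degrees from its x axis, 70 mm out, hold the sensors. Origin: on the axis, 22 mm above the table; z up; its orientation turns with the plate
- rim_post (a point): one of the 8 equal blue finger posts on the carousel's rim, to be pushed sideways: 18 mm across, 40 mm high, from the plate's top face (36 mm above the table) to 76 mm. They stand on a 140 mm radius, every 45 degrees; this one at 22.5 degrees from the plate's x axis, between two wells. Point: centre of its top
- foot: fixed foot under the carousel, with the reader: a black block, 45 x 80 mm and 45 mm high, with a yellow arrow on its top that points at the carousel's axis. The block stands on the foot's -x side (the front), from 176 to 221 mm from the axis, just outside the rim. Origin: on the carousel's axis, at table height; z is up
- read_spot (a point): the place squarely in front of the reader: 70 mm from the carousel's axis, towards the reader (the foot's -x side), at the height of the plate's top face. Fixed: it does not turn with the carousel. The orange-ringed sensor's centre belongs here
- sensor_orange: dome sensor: round white base 54 mm across and 20 mm high with a dark dome on it, 43 mm high in all, 90 g, marked by an orange ring round the base. It stands loose, with about 1.5 mm of play, in one of the carousel's four wells. Origin: centre of its underside
- sensor_a: dome sensor: round white base 54 mm across and 20 mm high with a dark dome on it, 43 mm high in all, 90 g, unmarked (no ring). It stands loose, with about 1.5 mm of play, in one of the carousel's four wells. Origin: centre of its underside
- sensor_b: dome sensor: round white base 54 mm across and 20 mm high with a dark dome on it, 43 mm high in all, 90 g, unmarked (no ring). It stands loose, with about 1.5 mm of play, in one of the carousel's four wells. Origin: centre of its underside
- sensor_c: dome sensor: round white base 54 mm across and 20 mm high with a dark dome on it, 43 mm high in all, 90 g, unmarked (no ring). It stands loose, with about 1.5 mm of play, in one of the carousel's four wells. Origin: centre of its underside
- read_button (a joint): the green push button (36 mm across) on the grey box: 0 = up, 0.006 m = fully down. It is sprung; fully down takes about 5 N, and it comes back up when released
- read_button_top (a point): centre of the top face of the green button, which is pressed straight down
- button_box: fixed grey box, 100 x 100 mm and 45 mm high, that carries the green button on its top; stands to the left or the right of the carousel. Origin: centre of its underside
- open_carton: open brown carton, 120 x 120 mm, walls 60 mm high, its flap standing up to 140 mm at its own +x side, with a pulp insert; stands on the other side of the carousel from the button box; leave alone. Origin: centre of its underside
- screw_jar: glass jar with black lid, 48 mm across, 70 mm high; leave alone. Origin: centre of its underside
- small_carton: closed brown carton, 75 x 75 x 55 mm; leave alone. Origin: centre of its underside
- screwdriver: red-handled screwdriver, 180 mm long, lying on the table, along its own x axis; leave alone
Things that resemble listed ones, but are neither listed nor needed, are in the scene too. What is shaped like the sensor_b but turquoise is not meant.

How it is judged:
On the way, in this order (a step that is already met when the one before it is completed fails the run):
1. the orange-ringed sensor stands in front of the reader (within 10 mm) and the carousel is still (horizontal distance between sensor_orange and read_spot below 0.01 m and angular speed of carousel below 0.05 rad/s), for 0.3 s.
2. the green button is pressed down (at least 5 mm of its 6 mm) (value of joint read_button above 0.005 m), for 0.05 s.
At the end, for the whole second after the job is handed in: The orange-ringed sensor's centre is within 10 mm of the read spot and the carousel is at rest; all four sensors stand upright in their wells; the button is up again; the cartons, jar and screwdriver are within 15 mm of where they were (all of step 1 and value of joint read_button below 0.002 m and angle between each of sensor_orange, sensor_a, sensor_b, sensor_c's own z axis and vertical below 0.15 rad and height (world z) of each of sensor_orange, sensor_a, sensor_b, sensor_c below 0.042 m and horizontal distance between each of sensor_orange, sensor_a, sensor_b, sensor_c and carousel below 0.078 m and distance of each of open_carton, screw_jar, small_carton, screwdriver from where it was at the start of the episode below 0.015 m); the robot touches nothing.
It fails at once if the carousel is spun roughly (faster than 2.5 rad/s) (angular speed of carousel above 2.5 rad/s).
It fails at once if the robot touches a sensor (contact force between any of the fingers, the arm and sensor_orange above 0.5 N or contact force between any of the fingers, the arm and sensor_a above 0.5 N or contact force between any of the fingers, the arm and sensor_b above 0.5 N or contact force between any of the fingers, the arm and sensor_c above 0.5 N).
It fails at once if a sensor is lifted, tipped or out of its well (height (world z) of any of sensor_orange, sensor_a, sensor_b, sensor_c above 0.046 m or angle between any of sensor_orange, sensor_a, sensor_b, sensor_c's own z axis and vertical above 0.25 rad or horizontal distance between any of sensor_orange, sensor_a, sensor_b, sensor_c and carousel above 0.085 m).
It fails at once if the button is pressed while the orange-ringed sensor is not in front of the reader (value of joint read_button above 0.003 m and horizontal distance between sensor_orange and read_spot above 0.012 m).
It fails at once if a carton, the jar or the screwdriver is displaced or lifted by more than 15 mm (distance of any of open_carton, screw_jar, small_carton, screwdriver from where it was at the start of the episode above 0.015 m).
It also fails if it takes over 58 s, if anything falls off the work surface, if the arm or the gripper's body presses on something with over 40 N, if the wrist force passes 120 N, or if a joint passes its speed limit or range.

## Working session

There is one attempt and no reset: what is moved stays moved. The work goes in short steps, Python scripts to look and compute and a shell command to move; the robot and the scene stay as the last step left them, time stands still between calls to the robot, and variables do not carry over. Pictures are saved under pics/ and viewed, and the job is handed in when it is done.

```bash
mkdir -p pics; ls
python3 - <<'E'
from plant import ctrl, imaging
import cv2,numpy as np
s=ctrl.get_state();print({k:np.round(v,3).tolist() for k,v in s.items()})
for n in("top","side"):
    im=imaging.read_camera(n);cv2.imwrite(f"pics/{n}0.png",cv2.cvtColor(im,cv2.COLOR_RGB2BGR));print(n,imaging.camera_info(n))
E
```

```text
pics
{'time': 0.0, 'qpos': [-1.358, 0.287, 1.578, -0.0, 1.279, -0.15], 'dq': [0.001, -0.002, -0.002, -0.0, -0.002, 0.001], 'joint_efforts': [-0.001, -40.598, -29.263, -0.0, 0.006, -0.0], 'eef_pos': [0.239, -0.63, 0.23], 'tcp_rot': [0.984, 0.18, -0.0, -0.001], 'contact_force': [0.135, 0.109, 0.625], 'wrist_torque': [0.01, -0.008, 0.033], 'opening': 1.001}
top {'intrinsics': array([[370.70635155,   0.        , 251.49597317],
       [  0.        , 370.70635155, 192.09662047],
       [  0.        ,   0.        ,   1.        ]]), 'distortion': array([-0.01188241,  0.        ,  0.        ,  0.        ,  0.        ]), 'origin': array([ 0.44570071, -0.04690794,  1.00357481]), 'attitude': array([ 0.71378589, -0.70015639,  0.00794659, -0.01508569])}
side {'intrinsics': array([[410.30893278,   0.        , 260.06886061],
       [  0.        , 410.30893278, 194.52565671],
       [  0.        ,   0.        ,   1.        ]]), 'distortion': array([-0.13258714,  0.        ,  0.        ,  0.        ,  0.        ]), 'origin': array([0.3377114 , 0.87111526, 0.79398115]), 'attitude': array([-0.07812845,  0.89664812, -0.43395314,  0.04003447])}
```

View pics/top0.png

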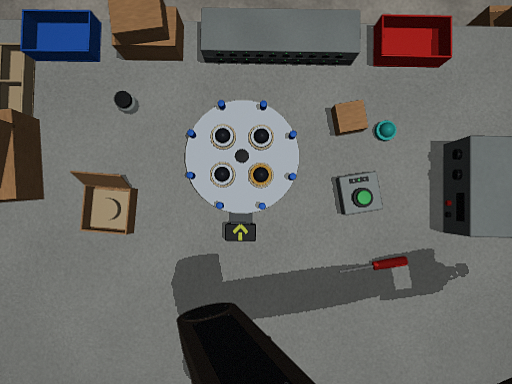

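View pics/side0.png

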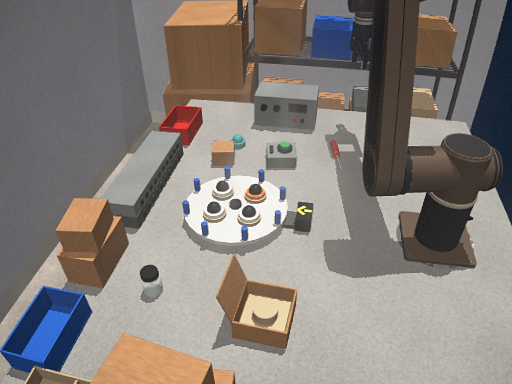

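The top view shows the carousel at (242,156), the orange sensor at (261,175), the reader at (240,230) and the button at (362,198). Seen from above, the plate needs about 45° clockwise.

```bash
cat > h.py <<'E'
from plant import ctrl, imaging
import cv2,numpy as np
from scipy.spatial.transform import Rotation as R
def back(cam,uv,z):
    c=imaging.camera_info(cam)
    p=cv2.undistortPoints(np.array(uv,float).reshape(-1,1,2),c["intrinsics"],c["distortion"]).reshape(-1,2)
    d=R.from_quat(c["attitude"]).apply(np.c_[p,np.ones(len(p))])
    o=c["origin"];return o+d*((z-o[2])/d[:,2])[:,None]
def proj(cam,P):
    c=imaging.camera_info(cam);r=R.from_quat(c["attitude"]).inv()
    return cv2.projectPoints(np.array(P,float).reshape(-1,1,3),r.as_rotvec(),-r.apply(c["origin"]),c["intrinsics"],c["distortion"])[0].reshape(-1,2)
def look(cam,tag):
    im=imaging.read_camera(cam);cv2.imwrite(f"pics/{tag}.png",cv2.cvtColor(im,cv2.COLOR_RGB2BGR));return im
def det(cam,name):
    return imaging.silhouettes(cam,name)
E
python3 - <<'E'
from h import *
for n,z in (("carousel",.036),("foot",.045),("sensor_orange",.05),("read_button",.05),("button_box",.045),("rim_post",.076),("screw_jar",.07),("screwdriver",.02),("open_carton",.06)):
    for d in det("top",n)[:9]:
        m=d["mask"].astype(np.uint8)
        e=""
        v,u=np.nonzero(m)
        print(n,round(d["p"],2),np.round(d["uv"],1),back("top",[d["uv"]],z)[0].round(4),m.sum(),u.min(),u.max(),v.min(),v.max())
im=cv2.imread("pics/top0.png")
hsv=cv2.cvtColor(im,cv2.COLOR_BGR2HSV)
for nm,lo,hi,z in(("green",(45,120,60),(75,255,255),.055),("blue",(105,120,60),(125,255,255),.07),("orange",(12,140,100),(22,255,255),.05),("yellow",(24,150,120),(34,255,255),.045)):
    m=cv2.inRange(hsv,lo,hi);n,_,st,c=cv2.connectedComponentsWithStats(m)
    for i in range(1,n):
        if st[i,4]>12: print(nm,st[i],c[i].round(1),back("top",[c[i]],z)[0].round(4))
b=cv2.resize(im[90:250,170:400],None,fx=3.4,fy=3.4,interpolation=cv2.INTER_CUBIC);cv2.imwrite("pics/crop0.png",b)
E
```

```text
carousel 0.61 [243.3 156.6] [ 0.5698 -0.0135  0.036 ] 8704 185 299 100 213
foot 0.95 [241.8 229. ] [ 0.3811 -0.0138  0.045 ] 789 225 255 213 242
foot 0.47 [386.5 263.8] [ 0.2993 -0.387   0.045 ] 427 341 407 256 271
sensor_orange 0.76 [259.  176.2] [ 0.518  -0.0555  0.05  ] 334 250 270 165 185
read_button 0.66 [364. 200.] [ 0.4619 -0.3262  0.05  ] 146 357 370 192 204
button_box 0.61 [361.8 192.5] [ 0.4812 -0.3218  0.045 ] 1573 337 382 172 213
rim_post 0.67 [239.  157.3] [ 0.5627 -0.0042  0.076 ] 8863 185 298 100 213
screw_jar 0.77 [129.8 102.8] [0.6982 0.2779 0.07  ] 424 113 138 91 113
screwdriver 0.73 [385.6 265.7] [ 0.2905 -0.3936  0.02  ] 459 341 408 255 271
open_carton 0.56 [107.3 203.8] [0.4393 0.3312 0.06  ] 3092 73 137 172 233
green [357 190  14  15 161] [363.6 197. ] [ 0.4694 -0.3237  0.055 ]
blue [  20    9   71   43 1815] [60.3 34.8] [0.873  0.4643 0.07  ]
blue [99 22  2 22 37] [99.4 31.5] [0.8827 0.3628 0.07  ]
blue [98 51  2 11 21] [98.5 55.8] [0.8191 0.3628 0.07  ]
blue [49 60 28  1 28] [62.5 60. ] [0.8069 0.456  0.07  ]
blue [78 60 19  2 19] [87.  60.2] [0.8071 0.3922 0.07  ]
blue [218 100   7   7  37] [220.6 102.8] [0.7017 0.0458 0.07  ]
blue [260 101   7   6  37] [263.2 103.5] [ 0.7019 -0.0626  0.07  ]
blue [187 129   7   7  37] [190.1 132.3] [0.6249 0.1216 0.07  ]
blue [290 131   7   6  35] [292.8 133.4] [ 0.6266 -0.1388  0.07  ]
blue [186 172   7   7  38] [189.2 174.7] [0.5171 0.1211 0.07  ]
blue [290 173   6   7  35] [292.3 175.9] [ 0.5187 -0.1394  0.07  ]
blue [216 202   7   7  38] [219.1 204.9] [0.4421 0.0438 0.07  ]
blue [259 203   7   6  35] [261.8 205.6] [ 0.4426 -0.0637  0.07  ]
orange [251 164  20  21 140] [260.3 173.7] [ 0.5244 -0.0587  0.05  ]
yellow [233 224  15  10  63] [240.  228.5] [ 0.3824 -0.009   0.045 ]
yellow [238 232   4   8  27] [239.7 235.9] [ 0.3632 -0.0086  0.045 ]
```

View pics/crop0.png

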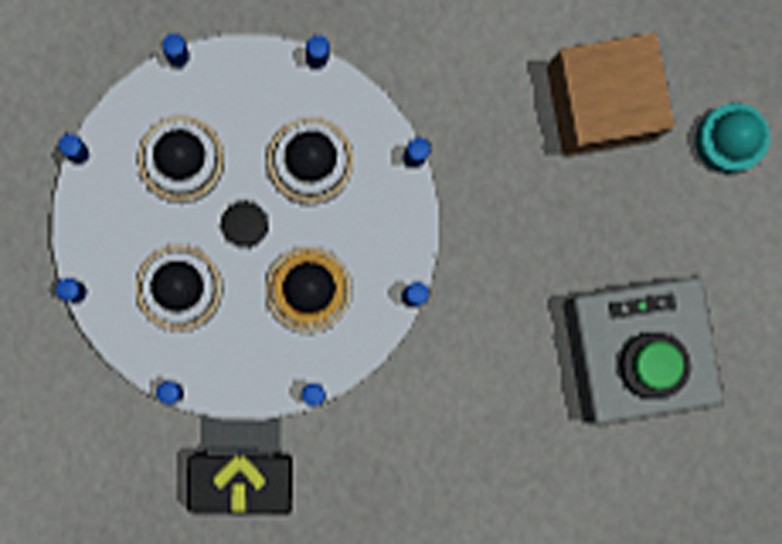

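Averaging the posts puts the axis at about (0.572, -0.009). The reader's arrow lies straight along -x from there. I'll push the post at (0.443, -0.064) towards +y with the shut fingers, about 107 mm. First I move there with the tool squared and the fingers shut.

```bash
python3 -m creep '[0.5,-0.55,0,0.3, 1.5,-1.65,0,0.8, 2.6,-2.9,0,1.2, 3.7,-4.1,0,1.6, 4.8,-5.3,0,2.0, 5.9,-6.6,0,2.4, 7,-7.8,0,2.8, 8.1,-9,0,3.2, 9.2,-10.2,0,3.6, 10.3,-11.5,0,4, 11.4,-12.7,0,4.14, 12.5,-13.9,0,4.14, 13.5,-15,0,4.14, 14.3,-15.9,0,4.14, 14.7,-16.4,0,4.14, 14.8,-16.5,0,4.14, 14.8,-16.5,0,4.14, 14.8,-16.5,0,4.14]' 255 30
python3 - <<'E'
from h import *
look("top","top1");look("side","side1");s=ctrl.get_state();print(R.from_quat(s["tcp_rot"]).as_matrix().round(3),s["eef_pos"])
E
```

```text
time: 2.05
eef_pos: [0.439, -0.1146, 0.2314]
tcp_rot: [1.0, 0.001, 0.0, 0.0]
contact_force: [-0.8, -0.5, -0.9]
opening: 0.0
[[ 1. -0. -0.]
 [-0. -1. -0.]
 [-0.  0. -1.]] [ 0.43888602 -0.11514063  0.23133902]
```

View pics/side1.png

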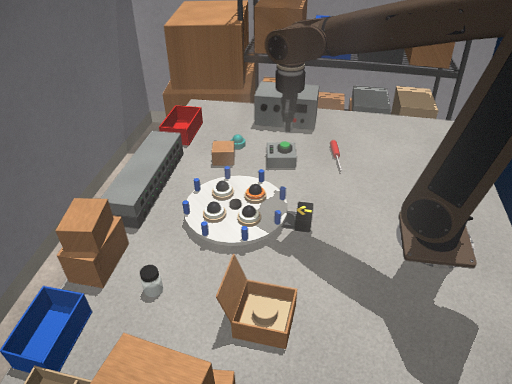

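View pics/top1.png

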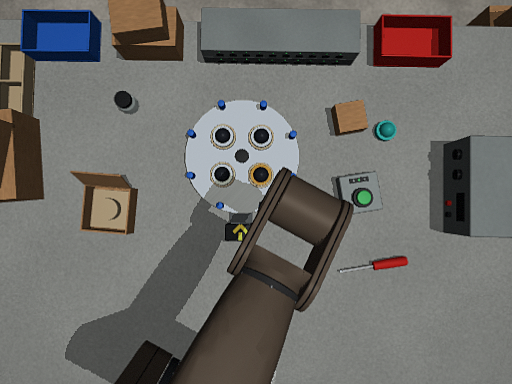

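The arm is squared and shut at (0.439, -0.115, 0.231), with the scene undisturbed in both views (orange still at (261,175) top). Next I descend 175 mm to z = 0.056.

```bash
python3 -m creep '[0,0,0.5,0, 0,0,1.5,0, 0,0,2.7,0, 0,0,3.9,0, 0,0,5,0, 0,0,6,0, 0,0,6.7,0, 0,0,7,0, 0,0,7,0, 0,0,7,0]'
python3 -m creep '[0,-0.1,0,0, 0,-0.3,0,0, 0,-0.5,0,0, 0,-0.7,0,0, 0,-0.9,0,0, 0,-1.1,0,0, 0,-1.3,0,0, 0,-1.5,0,0, 0,-1.6,0,0, 0,-1.6,0,0]'
python3 - <<'E'
from h import *
look("side","side2")
look("top","top2")
E
```

```text
time: 2.98
eef_pos: [0.4393, -0.1149, 0.0568]
tcp_rot: [1.0, 0.0, 0.0, 0.0]
contact_force: [-0.6, 1.5, 0.6]
opening: -0.002
time: 3.82
eef_pos: [0.439, -0.0733, 0.0562]
tcp_rot: [1.0, 0.001, 0.0, -0.0]
contact_force: [-0.3, 0.8, -0.4]
opening: -0.002
```

View pics/side2.png

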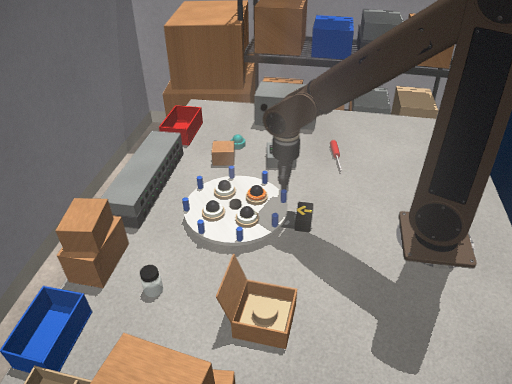

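View pics/top2.png

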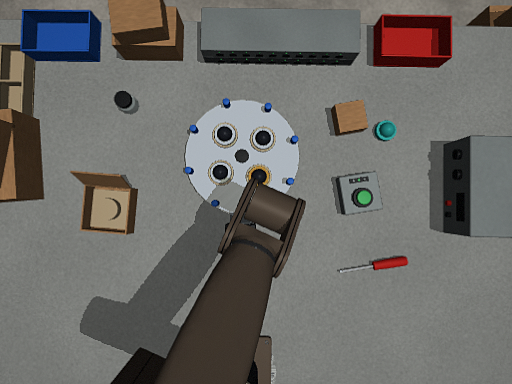

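The plate has begun to turn clockwise: the upper posts moved to (226,103) and (268,107). I'll measure its angle from the posts.

```bash
cat >> h.py <<'E'
A=np.array([.5720,-.0089])
def angle(im):
    hsv=cv2.cvtColor(im,cv2.COLOR_RGB2HSV)
    m=cv2.inRange(hsv,(105,120,60),(125,255,255));n,_,st,c=cv2.connectedComponentsWithStats(m)
    out=[];pts=[]
    for i in range(1,n):
        if 28<=st[i,4]<=50:
            p=back("top",[c[i]],.07)[0][:2]-A;r=np.hypot(*p)
            if .13<r<.15: out.append((np.degrees(np.arctan2(p[1],p[0]))-22.5+22.5)%45-22.5);pts.append(p+A)
    return np.median(out) if out else None,np.round(out,1)
E
python3 - <<'E'
from h import *
for f in("top0","top2"):print(f,angle(cv2.imread(f"pics/{f}.png")[...,::-1]))
E
```

```text
top0 (np.float64(0.3829857363694611), array([0.4, 0. , 0.4, 0.3, 0.4, 0.3, 0.4, 0.5]))
top2 (np.float64(-5.151931121262152), array([-5. , -5.2, -5. , -5.2, -5. , -5.2, -5.2]))
```

```bash
python3 -m creep '[0,-0.1,0,0, 0,-0.3,0,0, 0,-0.5,0,0, 0,-0.7,0,0, 0,-0.9,0,0, 0,-1.1,0,0, 0,-1.3,0,0, 0,-1.5,0,0, 0,-1.7,0,0, 0,-1.9,0,0, 0,-2.1,0,0, 0,-2.3,0,0, 0,-2.5,0,0, 0,-2.7,0,0, 0,-2.9,0,0, 0,-3.1,0,0, 0,-3.3,0,0, 0,-3.5,0,0, 0,-3.5,0,0]'
python3 - <<'E'
from h import *
print(angle(look("top","top3")));look("side","side3")
E
```

```text
time: 5.5
eef_pos: [0.4386, 0.0145, 0.0564]
tcp_rot: [1.0, 0.001, -0.0, -0.001]
contact_force: [-0.4, 0.6, -0.5]
opening: 0.002
(np.float64(3.2339634484645785), array([3.2, 3.3, 3.1, 3.4, 3.2, 3.3, 3.2]))
```

View pics/side3.png

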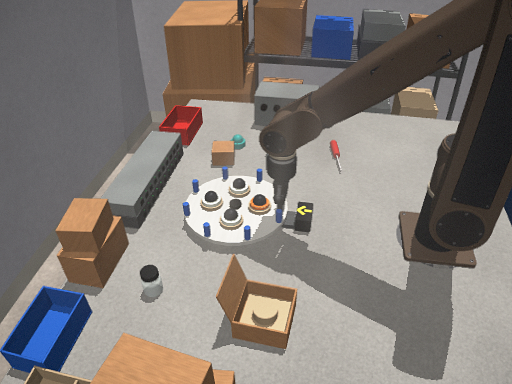

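View pics/top3.png

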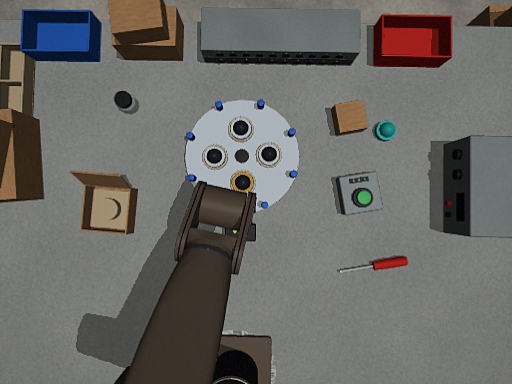

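Orange is at 183.2° (pixel (243,182)) and needs 180°, so about 7.5 mm more.

```bash
python3 -m creep '[0,-0.05,0,0, 0,-0.12,0,0, 0,-0.2,0,0, 0,-0.26,0,0, 0,-0.3,0,0, 0,-0.3,0,0]'
python3 -m creep '[0,0.1,0,0, 0,0.3,0,0, 0,0.5,0,0, 0,0.6,0,0, 0,0.6,0,0]'
python3 -m creep '[0,0,-0.5,0, 0,0,-1.2,0, 0,0,-2,0, 0,0,-2.8,0, 0,0,-3.4,0, 0,0,-3.6,0, 0,0,-3.6,0]'
python3 - <<'E'
from h import *
print(angle(look("top","top4")))
E
```

```text
time: 6.1
eef_pos: [0.4392, 0.021, 0.0565]
tcp_rot: [1.0, 0.001, 0.0, -0.0]
contact_force: [0.7, -1.3, -0.7]
opening: -0.003
time: 6.52
eef_pos: [0.4389, 0.0054, 0.0563]
tcp_rot: [1.0, 0.0, -0.0, -0.0]
contact_force: [0.1, 0.1, 0.2]
opening: 0.0
time: 7.1
eef_pos: [0.4399, 0.0057, 0.1478]
tcp_rot: [1.0, 0.001, 0.002, 0.0]
contact_force: [0.3, 0.3, -0.3]
opening: 0.001
(np.float64(0.6671048401547779), array([0.7, 0.6, 0.7, 0.5, 0.8, 0.5, 1.1]))
```

It's now at 0.7°, under 1 mm off. Next is the button: I'll triangulate its top from both views while moving that way.

Run:
```python
from h import *
from scipy.optimize import least_squares
c={}
for cam,f in(("top","top0"),("side","side0")):
    hsv=cv2.cvtColor(cv2.imread(f"pics/{f}.png"),cv2.COLOR_BGR2HSV)
    m=cv2.inRange(hsv,(45,120,60),(75,255,255));n,_,st,ce=cv2.connectedComponentsWithStats(m)
    i=1+np.argmax(st[1:,4]);c[cam]=ce[i];print(cam,st[i],ce[i])
r=least_squares(lambda P:np.r_[proj("top",[P])[0]-c["top"],proj("side",[P])[0]-c["side"]],[.47,-.32,.055]);print(r.x,r.fun)
look("top","top5");im=look("side","side5")
b=cv2.imread("pics/side0.png")[120:190,240:320];cv2.imwrite("pics/btn.png",cv2.resize(b,None,fx=7,fy=7,interpolation=cv2.INTER_CUBIC))
```

```text
top [357 190  14  15 161] [363.63975155 197.01242236]
side [288 143   1   2   2] [288.  143.5]
[ 0.46451093 -0.31991021  0.06962505] [ 0.17284221  1.81500556 -2.45598507 -0.05586948]
```

View pics/btn.png

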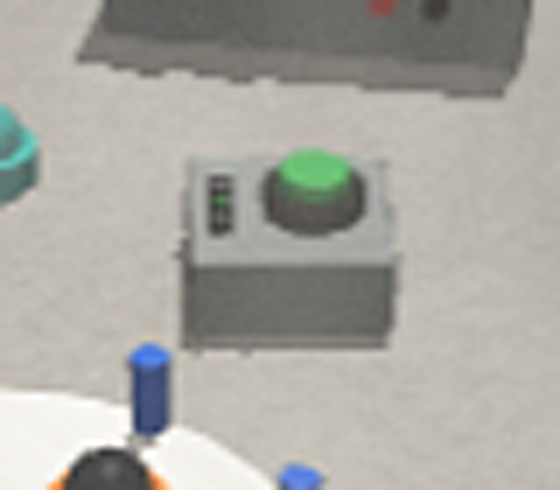

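View pics/side5.png

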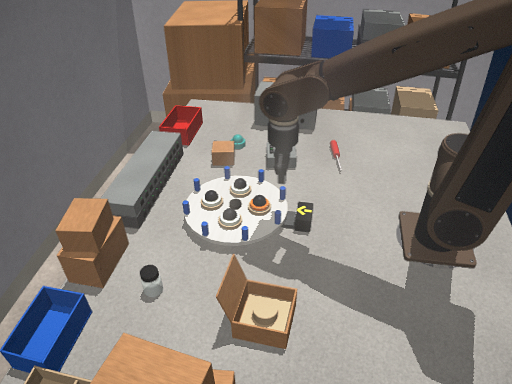

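In the side view the button top is at about (284.9,144.1). I'll triangulate with that.

Run:
```python
from h import *
from scipy.optimize import least_squares
c={"top":[363.64,197.01],"side":[284.6,144]}
r=least_squares(lambda P:np.r_[proj("top",[P])[0]-c["top"],proj("side",[P])[0]-c["side"]],[.47,-.32,.055]);print(r.x,r.fun)
s=ctrl.get_state();d=r.x-s["eef_pos"];print(s["eef_pos"],d/0.025)
```

```text
[ 0.4686336  -0.32031598  0.06678214] [ 0.01950769  0.20285761 -0.27410639 -0.00699417]
[0.43802621 0.00609201 0.14501083] [  1.2242956  -13.0563198   -3.12914757]
```

```bash
python3 -m creep '[0,0.4,0,0, 0.1,1.3,0,0, 0.2,2.5,0,0, 0.3,3.7,0,0, 0.4,4.9,0,0, 0.5,6.1,0,0, 0.6,7.3,0,0, 0.7,8.5,0,0, 0.8,9.7,0,0, 0.9,10.9,0,0, 1.1,12,0,0, 1.2,12.7,0,0, 1.2,13.05,0,0, 1.2,13.05,0,0, 1.2,13.05,0,0]'
python3 -m creep '[0,0,0.4,0, 0,0,1,0, 0,0,1.6,0, 0,0,2.1,0, 0,0,2.4,0, 0,0,2.5,0, 0,0,2.5,0]'
python3 - <<'E'
from h import *
print(angle(look("top","top6")));look("side","side6")
b=cv2.imread("pics/side6.png")[60:200,200:360];cv2.imwrite("pics/side6c.png",cv2.resize(b,None,fx=4,fy=4,interpolation=cv2.INTER_CUBIC))
print(ctrl.get_state()["eef_pos"])
E
```

```text
time: 8.5
eef_pos: [0.4686, -0.3199, 0.1452]
tcp_rot: [1.0, 0.0, -0.001, -0.001]
contact_force: [-1.3, -0.8, -0.6]
opening: 0.0
time: 9.08
eef_pos: [0.4691, -0.3194, 0.0829]
tcp_rot: [1.0, 0.001, -0.001, -0.001]
contact_force: [0.4, 0.9, 0.3]
opening: -0.001
(np.float64(0.6017731399869941), array([0.6, 0.6, 0.8, 0.5, 0.8, 0.4, 0.7, 0.6]))
[ 0.46982943 -0.32043527  0.08440323]
```

View pics/side6c.png

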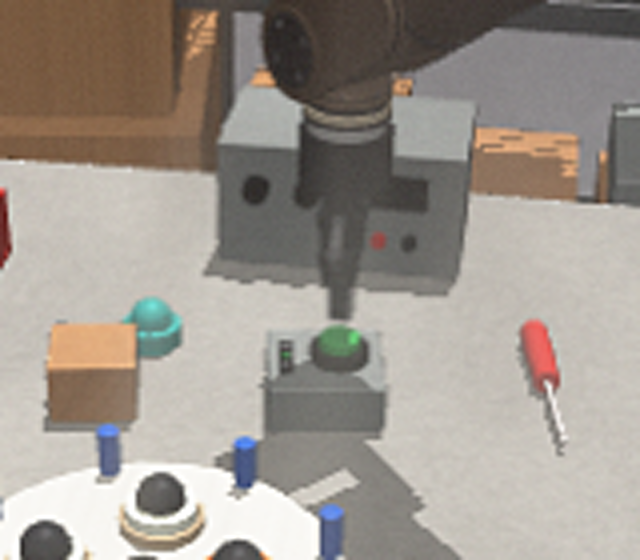

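View pics/top6.png

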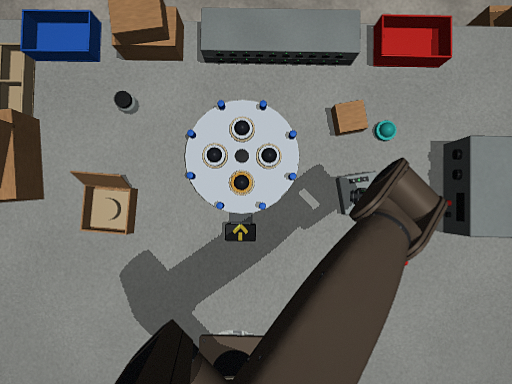

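The orange sensor at (242,182) lies in line with the arrow, and the fingertips are over the button. I press down in small steps.

```bash
python3 -m creep '[0,0,0.1,0, 0,0,0.2,0, 0,0,0.3,0, 0,0,0.4,0, 0,0,0.5,0, 0,0,0.6,0, 0,0,0.6,0, 0,0,0.6,0]'
python3 -m creep '[0,0,0.05,0, 0,0,0.1,0, 0,0,0.1,0, 0,0,0.1,0]'
python3 -m creep '[0,0,0.05,0, 0,0,0.1,0, 0,0,0.1,0, 0,0,0.1,0]'
```

```text
time: 9.85
eef_pos: [0.4693, -0.3202, 0.0685]
tcp_rot: [1.0, 0.001, -0.0, -0.0]
contact_force: [0.2, -0.3, -0.3]
opening: -0.001
time: 10.18
eef_pos: [0.4696, -0.3205, 0.0667]
tcp_rot: [1.0, 0.001, 0.0, 0.0]
contact_force: [-1.1, -0.3, 1.6]
opening: -0.002
time: 10.52
eef_pos: [0.4696, -0.3205, 0.0642]
tcp_rot: [1.0, 0.001, 0.0, 0.0]
contact_force: [0.2, 0.5, 3.3]
opening: -0.003
```

```bash
python3 -m creep '[0,0,0.05,0, 0,0,0.1,0, 0,0,0.1,0, 0,0,0.1,0]'
python3 -m creep '[0,0,0.05,0, 0,0,0.1,0, 0,0,0.1,0, 0,0,0.1,0]'
```

```text
time: 10.85
eef_pos: [0.4696, -0.3205, 0.0616]
tcp_rot: [1.0, 0.001, 0.0, 0.0]
contact_force: [-0.6, -0.7, 5.1]
opening: 0.001
time: 11.18
eef_pos: [0.4697, -0.3206, 0.0609]
tcp_rot: [1.0, 0.001, -0.0, -0.0]
contact_force: [-3.9, 3.0, 13.8]
opening: 0.005
```

The button has bottomed: force jumped to 14 N and travel stopped after about 6 mm. I release and move up clear.

```bash
python3 -m creep '[0,0,-0.2,0, 0,0,-0.5,0, 0,0,-1,0, 0,0,-1.8,0, 0,0,-2.8,0, 0,0,-3.8,0, 0,0,-4.6,0, 0,0,-5,0, 0,0,-5,0]'
python3 -m creep '[-0.2,0.4,0,0, -0.5,1,0,0, -1,2,0,0, -1.5,3,0,0, -2,4,0,0, -2.4,4.8,0,0, -2.5,5,0,0, -2.5,5,0,0, -2.5,5,0,0]'
python3 - <<'E'
from h import *
print(angle(look("top","top7")));look("side","side7")
c={"top":0,"side":0}
for cam in c:
    for d in det(cam,"sensor_orange")[:4]: print(cam,round(d["p"],2),d["uv"])
b=cv2.imread("pics/top7.png")[90:250,170:400];cv2.imwrite("pics/top7c.png",cv2.resize(b,None,fx=3.4,fy=3.4,interpolation=cv2.INTER_CUBIC))
b=cv2.imread("pics/side7.png")[110:270,140:370];cv2.imwrite("pics/side7c.png",cv2.resize(b,None,fx=3.4,fy=3.4,interpolation=cv2.INTER_CUBIC))
im=cv2.imread("pics/top7.png");hsv=cv2.cvtColor(im,cv2.COLOR_BGR2HSV)
m=cv2.inRange(hsv,(12,140,100),(22,255,255))[160:205,225:260]
v,u=np.nonzero(m);uv=[(u.min()+u.max())/2+225,(v.min()+v.max())/2+160];print("orange",uv,back("top",[uv],.05)[0],"read spot",A-[.07,0])
E
```

```text
time: 11.93
eef_pos: [0.4704, -0.3212, 0.1869]
tcp_rot: [1.0, 0.001, 0.002, 0.002]
contact_force: [0.6, -0.2, -0.9]
opening: 0.002
time: 12.68
eef_pos: [0.4064, -0.4446, 0.182]
tcp_rot: [1.0, 0.0, -0.001, -0.002]
contact_force: [0.3, 0.6, 0.2]
opening: 0.004
(np.float64(0.6268104744475966), array([0.6, 0.6, 0.7, 0.5, 0.7, 0.5, 0.7, 0.6]))
top 0.88 [240.8, 182.4]
top 0.38 [241.7, 227.2]
side 0.52 [260.8, 206.9]
orange [np.float64(240.5), np.float64(182.0)] [ 0.50216566 -0.00813943  0.05      ] read spot [ 0.502  -0.0089]
```

View pics/top7c.png

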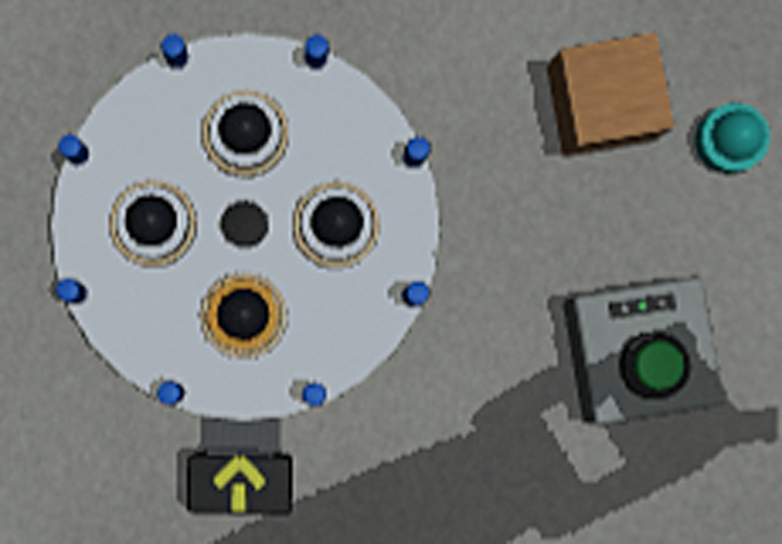

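View pics/side7c.png

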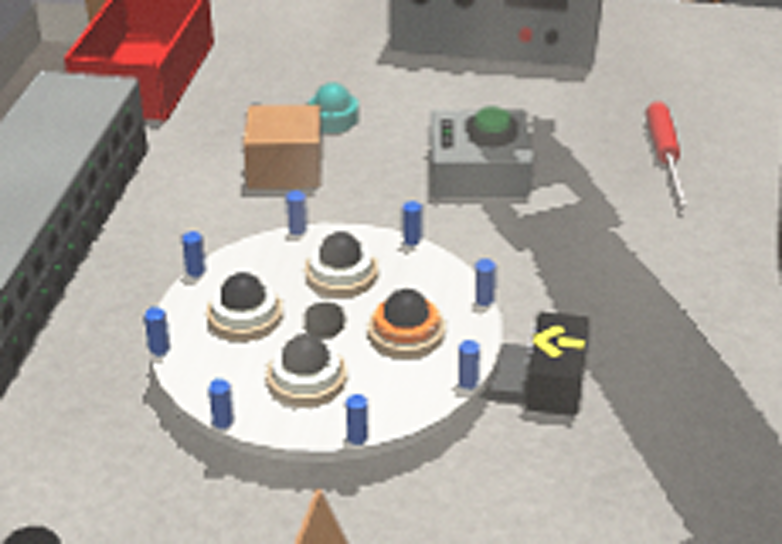

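The pictures show orange in line with the arrow and about 1 mm from the read spot, all sensors in their wells, the button up and everything else in place. The bottoming force and the roughly 6 mm of travel both say the button went fully down.

```bash
python3 -c "
from plant import ctrl;print(ctrl.sign_off())"
```

```text
the job is handed in; nothing more can be done
None
```

The job is done and handed in at about 13 s of the 58 s allowed; the hand-in gives no verdict.

- **Carousel:** I pushed one rim post with the shut fingertips and turned the plate about 45° clockwise. The last top picture puts the orange sensor at (0.5022, -0.0081). The read spot, worked out from the posts and the arrow, is at (0.502, -0.0089), so the sensor is within about 1 mm. The angle from the posts was 0.6° off, which agrees.
- **Button:** I pressed it down until it bottomed, after about 6 mm of travel, when the force rose to 14 N against about 5 N for fully down. I then let go and moved up and aside. I had no direct reading of the button, so "fully down" rests on the force and the travel.
- **Final state:** In the last pictures all four sensors stand in their wells, the button looks up again and the other things look unmoved. The contact force was near zero.
- **Disagreements:** The networks' positions for the carousel and the button were about 5 to 10 mm off mine from colour and post fitting. One "rim_post" report covered the whole plate. I used my own measurements instead.

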